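Grease the potter's wheel bearing with a push-type grease gun

ROBOT

A 6-joint arm with a two-finger parallel gripper is mounted at the origin on the work surface. World frame = base frame: x ahead of the robot, y to its left, z up, the work surface at z = 0. Lengths are in m, angles in rad, forces in N, time in s.
With the tool pointing down it reaches from about 0.275 to 0.875 m from the base axis. Payload 12.5 kg.
Tool frame: the origin (TCP) lies on the centre line of the jaws, within the pads' length; the fingertips stand 8 mm ahead of it and the grasp point (between the pads) lies 11 mm behind it; z points along the fingers, y is the line along which they close (so a half turn about z gives the same grasp; the last joint's range is limited). The gripper opens to 85 mm and grips with 20 to 120 N. Pads are 22 mm wide; open, the fingers measure 114 mm over their backs; the gripper's body (76 mm by 85 mm) begins 54 mm behind the grasp point. The pads swing forward as they close: fully open they stand 13 mm farther back than shut.
Start: joints at [1.264, 0.351, 1.652, -0, 1.139, -0.085], TCP at [0.121, 0.537, 0.239] pointing down, gripper open.
Joint ranges: [-2.75, 2.75], [-0.79, 2.1], [0.01, 2.65], [-1.57, 4.71], [0.07, 3.14], [-2.87, 2.87]. Speed limits (rad/s): [2.22, 2.22, 2.79, 3.14, 3.14, 3.14].

INTERFACE

Orientations are given as a unit quaternion [x, y, z, w].
In Python, from bench import ctrl, viewer gives the robot as it stands (ctrl), with the cameras (viewer). Calls block until the motion is done:
- ctrl.movep(position, orientation): joint-space move of the TCP to a pose.
- ctrl.line_to(position, speed=0.15, rot=None, contact_N=None): straight line of the TCP; rot=None keeps the orientation; speed is the mean speed in m/s. With contact_N (N) it stops when the force on the tool has changed by that much, and returns True; else False.
- ctrl.set_joints(angles): joint-space move.
- ctrl.set_gripper(opening, newtons=None): finger opening in m; newtons is the grip in N (None keeps the last); returns when the fingers have stopped.
- ctrl.pause(seconds).
- ctrl.solve_ik(position, orientation): joint angles nearest the present ones, or None.
- ctrl.read_state(): the state.
- viewer.camera(name): name is "scene" or "top" or "wrist"; returns a dict with "image" (384x512x3 uint8, blue, green, red), "K" (3x3 intrinsics, pixels), "position" and "attitude" of the camera in the world. Camera axes: x right, y up, looking along -z (the intrinsics and any distortion apply to the point x, -y, -z); pixel columns grow to the right and rows downward; lengths in m; the calibration is good to about 2 mm. A picture is of the moment at which its call begins. There is no depth.
A pose or a line that the arm cannot do raises ctrl.Unreachable and nothing moves.
- ctrl.job_done(): hands the job in; it is judged then, once.
The state is a dict: "time_s": time; "q": joint angles; "dq": joint speeds; "tau": joint torques, N m; "tool_pos": TCP position; "ee_rot": TCP orientation; "force": force on the tool from outside, world axes, zero at the start; "wrist_torque": the same for the moment, N m; "finger_gap": finger opening in m; "grasp_force": force on a finger pad.
Only numpy, scipy, OpenCV 4.12 (cv2) and the standard library are available. Lean on these libraries where they do the work, as an engineer would, in place of code of your own. Each camera call takes 0.05 s, during which the arm holds its last target. There are 200 camera calls.

TASK

Take the small push-type grease gun out of its wooden stand and press its coupler squarely onto the leaning grease nipple of the wheel bearing until it snaps on fully home. Then keep pushing along the nipple until the spring-loaded coupler is pushed well over half of its 12 mm stroke into the gun, and finish like that: still gripping the gun and holding it pressed against its spring. Leave the cup, the jar and the spatula where they are.

Things in the scene. Friction and masses are not known exactly. Their poses are not given: they have to be found in the camera images.
- gun: Loose push-type grease gun, 0.3 to 0.5 kg, hanging upright in its stand, nose down, any yaw. Origin: centre of its flange's underside; +z along the gun away from the nose. z 0 to 5 mm: dark round flange, 48 mm wide; 5 to 64: grip; 0 to -30: steel barrel, 34 mm wide; -30 to -44: bare 14 mm stem; -44 to -72: brass coupler sleeve, 28 mm outside.
- gun_grip (a point): Middle of the gun's grip, on its axis, 35 mm from the gun's origin along +z. The grip is an aluminium hexagon, 27 mm across flats, from z 5 to 60 mm of the gun, with a low 22 mm cap to 64 mm. The normals of its flats lie at 0, 60 and 120 degrees from the gun's x axis, about its z.
- mouth (a point): Centre of the coupler's open mouth, on the gun's axis, 72 mm below the gun's origin while the coupler is out; moves with the coupler; axes as the gun's. Bore 21 mm wide, 19 mm deep, flat bottom. Four spring jaws (beads) stand into it 4 mm above the mouth; they give way over the nipple's head at about 7 N of push, then snap in behind it.
- coupler (a joint): How far the spring-loaded coupler is pushed into the gun, m: 0 = fully out (at the start), 0.012 = fully in. The spring needs about 9 N before it moves and 0.8 N more per mm (about 15 N at 8 mm), so the coupler snaps onto the nipple before the spring gives.
- nipple: Fixed steel grease nipple: 16 mm ball head on an 11 mm neck; a 20 mm hexagonal foot begins 16 mm below the head's centre. Origin: centre of the ball head, 110 mm above the table; +z points out along its axis, leaning 30 degrees from vertical to the bearing's -x. With the coupler fully home its mouth is 11 mm below the origin on this axis and the gun's +z matches it.
- bearing: Grey pillow-block bearing of a potter's wheel, fixed on a plywood board of 200 x 160 x 18 mm (x, y, z); housing 72 mm across, 40 mm thick, top 94 mm up; steel shaft stub, 25 mm thick, 150 mm long, along y, its axis 58 mm up. Origin: centre of the board's underside; its front, with the nipple, is -x. It stands left or right of the robot, the stand on the other side.
- stand: Wooden block, 100 x 100 mm, 90 mm high, fixed, with a vertical through hole of 40 mm diameter in its middle in which the gun hangs by its flange. Origin: centre of its underside; the gun's origin starts 90 mm above it.
- cup: Terracotta cup, 76 mm wide, 85 mm high, loose, standing on the table; to be left alone. Origin: centre of its underside.
- jar: Closed jar, 66 mm wide, 100 mm high, loose, standing on the table; to be left alone. Origin: centre of its underside.
- spatula: Spatula, 190 mm long, lying on the table along its x axis; to be left alone. Origin: near its middle, at its underside.

How it is judged:
By the outcome, as a careful person would: the job done as asked, in the order asked, and still so for the second after the job is handed in, while the arm keeps its last pose, push and grip.
It also fails if it takes over 42 s, if anything falls off the work surface, if the arm or the gripper's body presses on something with over 40 N, if the wrist force passes 120 N, or if a joint passes its speed limit or range.

## Working session

There is one attempt and no reset: what is moved stays moved. The work goes in short steps, each a Python script; the robot and the scene stay as the last script left them, time stands still between calls to the robot, and variables do not carry over. Pictures are saved under pics/ and viewed, at most 10 in all, crops included, and the job is handed in when it is done.

```bash
ls; mkdir -p pics; python3 - <<'E'
from bench import ctrl, viewer
import cv2,numpy as np
ims=[]
for n in ("scene","top","wrist"):
    c=viewer.camera(n); cv2.imwrite(f"pics/{n}0.png",c["image"]); print(n,{k:np.round(v,4).tolist() for k,v in c.items() if k!="image"})
    np.savez(f"{n}0.npz",**c)
s=ctrl.read_state();print(s)
E
```

```text
bench.py
pics
scene {'K': [[377.4841, 0.0, 256.9242], [0.0, 377.4841, 191.174], [0.0, 0.0, 1.0]], 'position': [1.069, 0.7149, 0.8094], 'attitude': [0.1236, 0.373, 0.8811, 0.2632]}
top {'K': [[417.3242, 0.0, 256.6576], [0.0, 417.3242, 190.5683], [0.0, 0.0, 1.0]], 'position': [0.408, 0.1098, 1.1793], 'attitude': [-0.0728, 0.0709, 0.7137, -0.6931]}
wrist {'K': [[336.0858, 0.0, 255.7908], [0.0, 336.0858, 196.5507], [0.0, 0.0, 1.0]], 'position': [0.047, 0.5529, 0.3736], 'attitude': [-0.1184, -0.0936, 0.6174, 0.772]}
{'time_s': 0.15, 'q': array([ 1.26442668e+00,  3.51102227e-01,  1.65227194e+00,  3.47050955e-05,
        1.13910401e+00, -8.45870721e-02]), 'dq': array([-0.0011694 ,  0.00038474, -0.00294084,  0.00045775,  0.00074652,
        0.00202412]), 'tau': array([-6.06181652e-05, -5.06250823e+01, -2.91502333e+01, -8.30107388e-05,
        3.36495497e-03,  1.48695409e-05]), 'tool_pos': array([0.1208684 , 0.53630171, 0.23888966]), 'ee_rot': array([ 1.10671368e-01,  9.93856958e-01, -4.31268216e-04, -1.01457389e-04]), 'force': array([-0.89047666, -0.12915509, -0.53715277]), 'wrist_torque': array([0.02201026, 0.03724043, 0.00133017]), 'grasp_force': 0.0, 'finger_gap': 0.08545756300439045}
```

View pics/scene0.png

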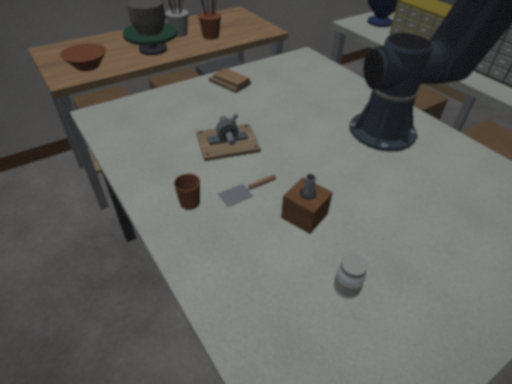

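View pics/top0.png

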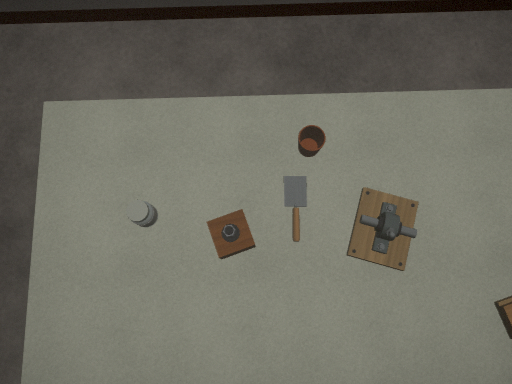

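The scene view shows the stand with the gun at about (308,200), the bearing board at (228,140), the cup at (188,190) and the jar at (351,273). In the top view the gun is at (230,232), the board at (384,229) with the nipple near (390,235), the spatula at (296,205), the cup at (310,140) and the jar at (141,212).

```bash
cat > h.py <<'E'
import numpy as np,cv2
from scipy.spatial.transform import Rotation as R
def ray(c,u,v):
    K=c["K"];d=np.array([(u-K[0,2])/K[0,0],-(v-K[1,2])/K[1,1],-1.])
    d=R.from_quat(c["attitude"]).apply(d);return np.array(c["position"]),d/np.linalg.norm(d)
def plane(c,u,v,z):
    p,d=ray(c,u,v);return p+d*(z-p[2])/d[2]
def proj(c,P):
    q=R.from_quat(c["attitude"]).inv().apply(np.atleast_2d(P)-c["position"]);K=c["K"]
    return np.c_[K[0,2]-K[0,0]*q[:,0]/q[:,2],K[1,2]+K[1,1]*q[:,1]/q[:,2]]
def tri(rs):
    A=sum(np.eye(3)-np.outer(d,d) for p,d in rs);b=sum((np.eye(3)-np.outer(d,d))@p for p,d in rs)
    return np.linalg.solve(A,b)
E
python3 - <<'E'
from h import *
T=dict(np.load("top0.npz"))
for n,u,v,z in [("standTL",208,222,.09),("TR",244,211,.09),("BR",254,242,.09),("BL",220,257,.09),("gun cap",230,231,.154),("board",366,189,.018),("b",418,198,.018),("b",404,269,.018),("b",348,259,.018),("nip",390,236,.11),("cup",312,135,.085),("jar",138,210,.1),("sp",295,177,0),("sp",296,240,0)]: print(n,plane(T,u,v,z).round(3))
a=T["image"]
cr=cv2.resize(a[180:280,340:430],None,fx=6,fy=6,interpolation=cv2.INTER_CUBIC)
cr2=cv2.resize(a[200:265,200:265],None,fx=4,fy=4,interpolation=cv2.INTER_CUBIC)
o=np.zeros((600,800,3),np.uint8);o[:,:540]=cr;o[:260,540:800]=cr2
cv2.imwrite("pics/c1.png",cv2.convertScaleAbs(o,alpha=1.8))
E
```

```text
standTL [0.552 0.24  0.09 ]
TR [0.579 0.145 0.09 ]
BR [0.497 0.12  0.09 ]
BL [0.461 0.209 0.09 ]
gun cap [0.52  0.178 0.154]
board [ 0.643 -0.201  0.018]
b [ 0.613 -0.345  0.018]
b [ 0.417 -0.286  0.018]
b [ 0.448 -0.135  0.018]
nip [ 0.5   -0.227  0.11 ]
cup [ 0.785 -0.047  0.085]
jar [0.588 0.422 0.1  ]
sp [ 0.688 -0.003  0.   ]
sp [0.506 0.003 0.   ]
```

View pics/c1.png

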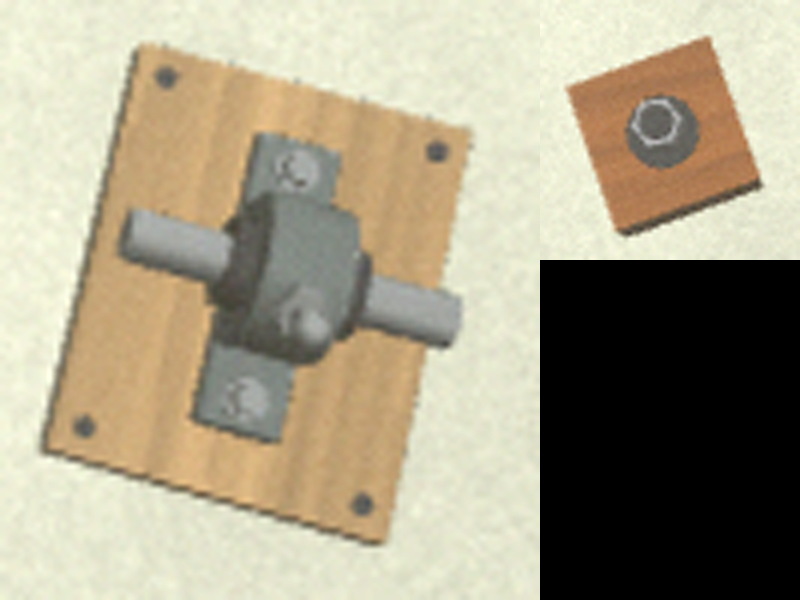

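The crop shows the nipple ball at about crop (315,330), leaning to the robot-facing side of the board, so bearing yaw is about -18°. At right is the gun's hex grip above its flange. Next come wrist close-ups.

```bash
cat >> h.py <<'E'
def q_tool(z,yaw_vec):
    "tool z along z, tool y nearest yaw_vec"
    z=np.array(z,float)/np.linalg.norm(z);y=np.array(yaw_vec,float);y-=z*(y@z);y/=np.linalg.norm(y)
    return R.from_matrix(np.c_[np.cross(y,z),y,z])
E
python3 - <<'E'
from h import *
from bench import ctrl, viewer
W=dict(np.load("wrist0.npz"));s=ctrl.read_state()
Rt=R.from_quat(s["ee_rot"]);cp=Rt.inv().apply(W["position"]-s["tool_pos"]);cR=Rt.inv()*R.from_quat(W["attitude"])
print("cam in tool",cp.round(4),"axis",cR.apply([0,0,-1]).round(3))
np.savez("cam.npz",p=cp,q=cR.as_quat())
ax=cR.apply([0,0,-1])
for nm,t in (("gun",[.52,.178,.154]),("nip",[.50,-.227,.11])):
  t=np.array(t)
  for yaw in range(0,360,45):
    for d in (.25,.28):
      q=q_tool([0,0,-1],[np.cos(np.radians(yaw)),np.sin(np.radians(yaw)),0]); p=t-q.apply(cp+ax*d)
      j=ctrl.solve_ik(p,q.as_quat())
      print(nm,yaw,d,p.round(3),None if j is None else np.round(j,2))
E
```

```text
cam in tool [ 0.0757 -0.0002 -0.1347] axis [-0.298 -0.001  0.954]
gun 0 0.25 [0.52  0.177 0.258] [ 0.24  0.33  1.63 -0.    1.18  0.24]
gun 0 0.28 [0.52  0.186 0.287] [ 0.26  0.31  1.59 -0.    1.24  0.26]
gun 45 0.25 [0.521 0.177 0.258] [ 0.24  0.33  1.63 -0.    1.18 -0.54]
gun 45 0.28 [0.515 0.184 0.287] [ 0.26  0.3   1.6  -0.    1.24 -0.53]
gun 90 0.25 [0.521 0.178 0.258] [ 0.25  0.33  1.63 -0.    1.18 -1.33]
gun 90 0.28 [0.512 0.178 0.287] [ 0.25  0.29  1.61 -0.    1.24 -1.32]
gun 135 0.25 [0.521 0.179 0.258] [ 0.25  0.33  1.63 -0.    1.18 -2.11]
gun 135 0.28 [0.514 0.173 0.287] [ 0.24  0.29  1.61 -0.    1.24 -2.12]
gun 180 0.25 [0.52  0.179 0.258] None
gun 180 0.28 [0.52  0.17  0.287] None
gun 225 0.25 [0.519 0.179 0.258] [ 0.25  0.33  1.63 -0.    1.18  2.6 ]
gun 225 0.28 [0.525 0.172 0.287] [ 0.23  0.31  1.59 -0.    1.24  2.59]
gun 270 0.25 [0.519 0.178 0.258] [ 0.24  0.33  1.63 -0.    1.18  1.82]
gun 270 0.28 [0.528 0.178 0.287] [ 0.24  0.32  1.58 -0.    1.25  1.81]
gun 315 0.25 [0.519 0.177 0.258] [ 0.24  0.33  1.63 -0.    1.18  1.03]
gun 315 0.28 [0.526 0.183 0.287] [ 0.25  0.
[... 470 characters left out ...]
5 0.25 [ 0.501 -0.226  0.214] [-0.51  0.38  1.68 -0.    1.08 -2.86]
nip 135 0.28 [ 0.494 -0.232  0.243] None
nip 180 0.25 [ 0.5   -0.226  0.214] [-0.51  0.38  1.68 -0.    1.08  2.63]
nip 180 0.28 [ 0.5   -0.235  0.243] [-0.52  0.35  1.64 -0.    1.15  2.62]
nip 225 0.25 [ 0.499 -0.226  0.214] [-0.51  0.37  1.68 -0.    1.08  1.85]
nip 225 0.28 [ 0.505 -0.233  0.243] [-0.52  0.36  1.63 -0.    1.15  1.84]
nip 270 0.25 [ 0.499 -0.227  0.214] [-0.51  0.38  1.68 -0.    1.08  1.06]
nip 270 0.28 [ 0.508 -0.227  0.243] [-0.5   0.36  1.63 -0.    1.15  1.07]
nip 315 0.25 [ 0.499 -0.228  0.214] [-0.51  0.38  1.68 -0.    1.08  0.27]
nip 315 0.28 [ 0.506 -0.222  0.243] [-0.5   0.35  1.64 -0.    1.15  0.29]
```

```bash
python3 - <<'E'
from h import *
from bench import ctrl, viewer
C=np.load("cam.npz");cp=C["p"];ax=R.from_quat(C["q"]).apply([0,0,-1]);out=[]
for nm,t,yaws in (("nip",[.50,-.227,.11],(225,315,45)),("gun",[.52,.178,.154],(135,315))):
  for yaw in yaws:
      a=np.radians(yaw);q=q_tool([0,0,-1],[np.cos(a),np.sin(a),0]); p=np.array(t)-q.apply(cp+ax*.25)
      ctrl.movep(p,q.as_quat()); ctrl.pause(.15)
      c=viewer.camera("wrist");np.savez(f"{nm}{yaw}.npz",**c)
      out.append(cv2.resize(c["image"],(400,300)))
print(ctrl.read_state()["time_s"],ctrl.read_state()["q"].round(2))
cv2.imwrite("pics/w1.png",cv2.convertScaleAbs(np.vstack([np.hstack(out[:2]),np.hstack([out[2],out[3]])]),alpha=1.5))
E
```

```text
11.1083 [0.24 0.33 1.63 0.   1.18 1.03]
```

View pics/w1.png

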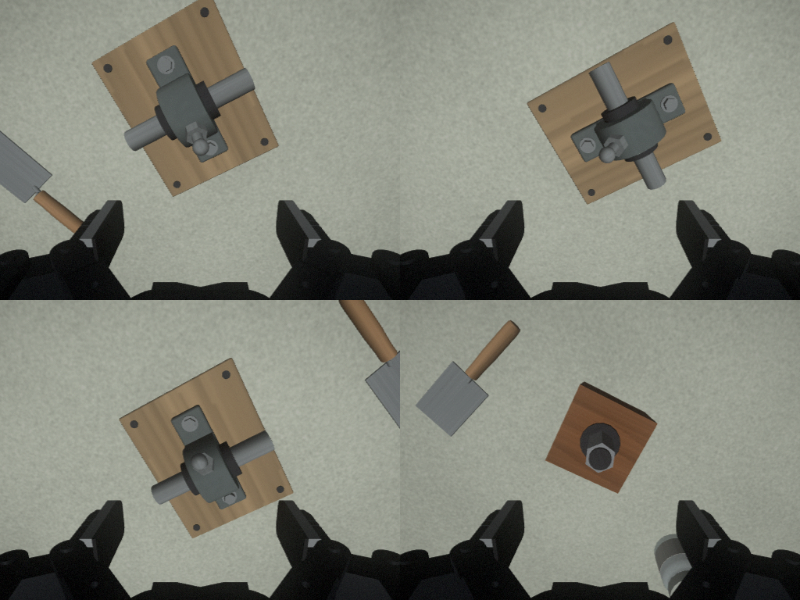

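The four panels show the nipple ball (full-resolution pixels) at about (256,187), (266,197) and (260,207) for the three yaws, and the gun's hex cap at (256,202) in the stand.

```bash
python3 - <<'E'
from h import *
out=[]
for n,u,v in (("nip225",256,187),("nip315",266,197),("nip45",260,207),("gun135",256,202),("gun315",256,202)):
    c=dict(np.load(n+".npz"));a=c["image"][v-32:v+33,u-32:u+33]
    a=cv2.resize(a,(260,260),interpolation=cv2.INTER_CUBIC);a=cv2.convertScaleAbs(a,alpha=1.9)
    cv2.putText(a,n,(3,12),0,.4,(0,0,255));
    for k in range(0,260,40): cv2.line(a,(k,0),(k,4),(0,0,255));cv2.line(a,(0,k),(4,k),(0,0,255))
    out.append(a)
out.append(out[0]*0)
cv2.imwrite("pics/w2.png",np.vstack([np.hstack(out[:3]),np.hstack(out[3:])]))
E
```

```text
(no output)
```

View pics/w2.png

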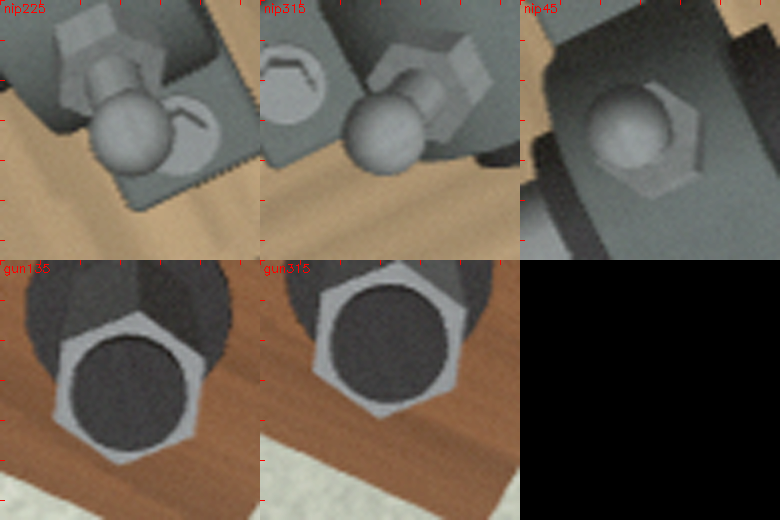

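The ball is centred at crop (131,132), (126,133) and (110,127) in the three nipple views. The hex rim's corners are clear in both gun views.

```bash
python3 - <<'E'
from h import *
L=lambda n:dict(np.load(n+".npz"))
px=lambda u0,v0,x,y:(u0-32+(x+.5)/4-.5,v0-32+(y+.5)/4-.5)
B=[("nip225",256,187,131,132),("nip315",266,197,126,133),("nip45",260,207,110,127)]
rs=[ray(L(n),*px(u,v,x,y)) for n,u,v,x,y in B]
P=tri(rs);print("ball tri",P.round(4))
for n,u,v,x,y in B: print(n,"at z.11",plane(L(n),*px(u,v,x,y),.11).round(4))
T=L("top0");print("top ball",plane(T,340+315/6-.5,180+325/6-.5,.11).round(4))
F={"nip225":[(58,62),(113,40),(165,50),(163,92),(120,115),(62,107)]}
G={"gun135":[(136,51),(206,100),(194,176),(122,204),(54,157),(61,80)],"gun315":[(141,3),(206,45),(197,125),(120,157),(53,111),(62,33)]}
for n,cs in G.items():
    X=np.array([plane(L(n),*px(256,202,*c),.15) for c in cs]);m=X.mean(0);d=X-m
    a=np.degrees(np.arctan2(d[:,1],d[:,0]));print(n,"centre",m.round(4),"r",np.linalg.norm(d,axis=1).round(4),"corner mod60",(a%60).round(1))
rs=[ray(L(n),*px(256,202,*np.mean(c,axis=0))) for n,c in G.items()];print("gun tri",tri(rs).round(4))
# board yaw
for n in ("nip225","nip315","nip45","top0"):
    c=L(n);h=cv2.cvtColor(cv2.GaussianBlur(c["image"],(3,3),0),cv2.COLOR_BGR2HSV)
    m=((h[...,0]<22)&(h[...,1]>70)).astype(np.uint8)
    k,lab,st,ce=cv2.connectedComponentsWithStats(m)
    if n=="top0": i=lab[210,365]
    else: i=1+np.argmax(st[1:,4])
    hull=cv2.convexHull(np.argwhere(lab==i)[:,::-1].astype(np.int32))[:,0]
    X=np.array([plane(c,u,v,.018)[:2] for u,v in hull],np.float32)
    r=cv2.minAreaRect(X*1000);bx=cv2.boxPoints(r);e=bx[1]-bx[0];f=bx[2]-bx[1];l=e if np.hypot(*e)>np.hypot(*f) else f
    print(n,"board centre",np.round(r[0],1),np.round(r[1],1),"yaw",round(float(np.degrees(np.arctan2(l[1],l[0]))),2))
    hs=cv2.convexHull(np.argwhere(lab==lab[222 if n=='top0' else 0,0 if n!='top0' else 215])[:,::-1].astype(np.int32)) if 0 else None
E
```

```text
ball tri [ 0.5053 -0.2328  0.1102]
nip225 at z.11 [ 0.5053 -0.2329  0.11  ]
nip315 at z.11 [ 0.5052 -0.233   0.11  ]
nip45 at z.11 [ 0.5054 -0.2326  0.11  ]
top ball [ 0.5059 -0.233   0.11  ]
gun135 centre [0.5238 0.1805 0.15  ] r [0.0153 0.0156 0.0157 0.0154 0.0154 0.016 ] corner mod60 [39.9 36.3 37.5 39.9 36.6 37.8]
gun315 centre [0.5242 0.1805 0.15  ] r [0.0149 0.0157 0.0156 0.0155 0.0158 0.0155] corner mod60 [37.  40.4 39.9 38.1 38.  39.4]
gun tri [0.524  0.1805 0.149 ]
nip225 board centre [ 586.  -258.5] [157.4  88.7] yaw 72.61
nip315 board centre [ 534.  -241.5] [157.5 197.2] yaw -17.39
nip45 board centre [ 486.3 -226.7] [157.3  98.8] yaw 72.54
top0 board centre [ 531.4 -238.6] [159.  198.7] yaw -17.54
```

Measurements agree: the ball triangulates to z = 0.1102, and board and hex sizes match. Next I check IK for the grasp and press options.

```bash
cat >> h.py <<'E'
ball=np.array([.5053,-.2329,.110]);by=np.radians(-17.45)
n=np.array([-.5*np.cos(by),-.5*np.sin(by),np.sqrt(.75)])
gun=np.array([.5240,.1805,.090]);hexn=8.4
E
python3 - <<'E'
from h import *
from bench import ctrl, viewer
v=lambda a:[np.cos(np.radians(a)),np.sin(np.radians(a)),0]
for k in range(6):
    a=hexn+60*k;q=q_tool([0,0,-1],v(a)).as_quat();j=ctrl.solve_ik(gun+[0,0,.024],q);print("pick",round(a),None if j is None else j.round(2))
for a in range(0,360,30):
    q=q_tool(-n,v(a)).as_quat();js=[ctrl.solve_ik(ball+n*d,q) for d in (.125,.074)];print("press",a,[None if j is None else j.round(2) for j in js])
E
```

```text
pick 8 [ 0.25  0.52  1.75 -0.    0.88  0.1 ]
pick 68 [ 0.25  0.52  1.75 -0.    0.88 -0.95]
pick 128 [ 0.25  0.52  1.75 -0.    0.88 -1.99]
pick 188 None
pick 248 [ 0.25  0.52  1.75 -0.    0.88  2.2 ]
pick 308 [ 0.25  0.52  1.75 -0.    0.88  1.15]
press 0 [array([-0.62,  0.1 ,  2.14,  0.39,  0.43, -0.98]), array([-0.6 ,  0.22,  2.13,  0.49,  0.32, -1.08])]
press 30 [array([-0.62,  0.1 ,  2.14,  0.39,  0.43, -1.53]), array([-0.6 ,  0.22,  2.13,  0.49,  0.32, -1.63])]
press 60 [array([-0.62,  0.1 ,  2.14,  0.39,  0.43, -2.01]), array([-0.6 ,  0.22,  2.13,  0.49,  0.32, -2.11])]
press 90 [array([-0.62,  0.1 ,  2.14,  0.39,  0.43, -2.47]), array([-0.6 ,  0.22,  2.13,  0.49,  0.32, -2.56])]
press 120 [None, None]
press 150 [array([-0.62,  0.1 ,  2.14,  0.39,  0.43,  2.76]), array([-0.6 ,  0.22,  2.13,  0.49,  0.32,  2.67])]
press 180 [array([-0.62,  0.1 ,  2.14,  0.39,  0.43,  2.16]), array([-0.6 ,  0.22,  2.13,  0.49,  0.32,  2.07])]
press 210 [array([-0.62,  0.1 ,  2.14,  0.39,  0.43,  1.61]), array([-0.6 ,  0.22,  2.13,  0.49,  0.32,  1.51])]
press 240 [array([-0.62,  0.1 ,  2.14,  0.39,  0.43,  1.13]), array([-0.6 ,  0.22,  2.13,  0.49,  0.32,  1.03])]
press 270 [array([-0.62,  0.1 ,  2.14,  0.39,  0.43,  0.67]), array([-0.6 ,  0.22,  2.13,  0.49,  0.32,  0.58])]
press 300 [array([-0.62,  0.1 ,  2.14,  0.39,  0.43,  0.18]), array([-0.6 ,  0.22,  2.13,  0.49,  0.32,  0.09])]
press 330 [array([-0.62,  0.1 ,  2.14,  0.39,  0.43, -0.38]), array([-0.6 ,  0.22,  2.13,  0.49,  0.32, -0.48])]
```

```bash
python3 - <<'E'
from h import *
from bench import ctrl, viewer
a=np.radians(hexn+300);q=q_tool([0,0,-1],[np.cos(a),np.sin(a),0])
ctrl.movep(gun+[0,0,.105],q.as_quat())
ctrl.line_to(gun+[0,0,.024],speed=.1)
s=ctrl.read_state();print(s["tool_pos"].round(4),s["force"].round(1))
ctrl.set_gripper(0.0,100)
s=ctrl.read_state();print("gap",s["finger_gap"],s["grasp_force"],s["force"].round(1),s["wrist_torque"].round(2))
ctrl.line_to(gun+[0,0,.135],speed=.1)
s=ctrl.read_state();print(s["time_s"],s["tool_pos"].round(4),s["finger_gap"],s["force"].round(1),s["wrist_torque"].round(2))
b=np.radians(240)
ctrl.movep(ball+n*.125,q_tool(-n,[np.cos(b),np.sin(b),0]).as_quat());ctrl.pause(.2)
s=ctrl.read_state();print(s["time_s"],s["tool_pos"].round(4),(ball+n*.125).round(4),s["finger_gap"],s["force"].round(1),s["wrist_torque"].round(2))
S,T=viewer.camera("scene"),viewer.camera("top");np.savez("scene1.npz",**S);np.savez("top1.npz",**T)
o=[]
for c in (S,T):
    print(proj(c,[ball,ball+n*.029,ball+n*.101,s["tool_pos"]]).round(1))
    u,v=proj(c,ball+n*.05)[0].astype(int);o.append(cv2.resize(c["image"][v-32:v+33,u-32:u+33],(400,400),interpolation=cv2.INTER_CUBIC));print(u,v)
cv2.imwrite("pics/p1.png",cv2.convertScaleAbs(np.hstack(o),alpha=1.9))
E
```

```text
[0.5244 0.1806 0.1147] [-0.  -0.  -0.3]
gap 0.025636494396429888 98.3428973145783 [-1.4 -0.5  5. ] [-0.15  0.23 -0.04]
14.2583 [0.5237 0.1804 0.2243] 0.026160844070671204 [ 0.2 -0.8 -4.6] [-0.04  0.06  0.05]
15.95 [ 0.4461 -0.2137  0.2182] [ 0.4457 -0.2142  0.2183] 0.025892513769205754 [ 0.1  0.4 -5.3] [ 0.19  0.63 -0.03]
[[235.2 115.3]
 [239.3 108.3]
 [249.8  90.1]
 [253.4  83.9]]
242 103
[[392.  233.9]
 [393.9 238.5]
 [399.1 251. ]
 [400.8 255.4]]
395 241
```

View pics/p1.png

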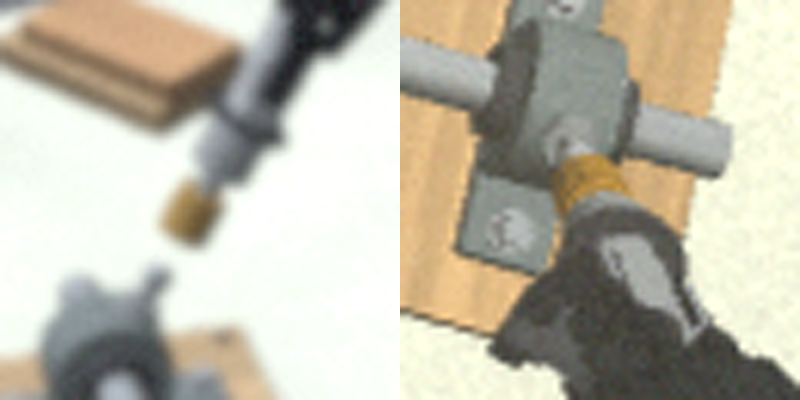

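The scene crop shows the brass coupler's mouth near crop (190,237) with its axis heading to the ball at (158,275). The top crop shows the brass sleeve near (592,185) in line with the nipple. A numeric check follows before pressing.

```bash
python3 - <<'E'
from h import *
rs=[]
for nme,bu,bv in (("scene1",242-32+158*65/400-.4,103-32+275*65/400-.4),("top1",None,None)):
    c=dict(np.load(nme+".npz"));h=cv2.cvtColor(c["image"],cv2.COLOR_BGR2HSV)
    m=((h[...,0]>14)&(h[...,0]<26)&(h[...,1]>130))
    e=proj(c,ball+n*.043)[0];yy,xx=np.nonzero(m);k=np.hypot(xx-e[0],yy-e[1])<9
    ce=np.array([xx[k].mean(),yy[k].mean()]);print(nme,"brass",ce.round(2),k.sum(),"exp",e.round(2),"ball exp",proj(c,ball)[0].round(2),"seen",bu,bv)
    rs.append(ray(c,*ce))
P=tri(rs);d=P-ball;print("coupler centre",P.round(4),"along n",(d@n).round(4),"off axis",(d-n*(d@n)).round(4))
E
```

```text
scene1 brass [nan nan] 0 exp [241.27 104.8 ] ball exp [235.2  115.31] seen 235.275 115.2875
top1 brass [393.82 237.52] 50 exp [394.85 240.79] ball exp [391.97 233.89] seen None None
coupler centre [nan nan nan] along n nan off axis [nan nan nan]<stdin>:7: RuntimeWarning: Mean of empty slice.
  ret = ret.dtype.type(ret / rcount)
```

In the scene view both the ball and the coupler fall within 0.3 px of where they should, and the top view is within about 0.8 mm across the axis. Now I press in steps, watching the force along the axis.

```bash
cat > press.py <<'E'
from h import *
from bench import ctrl, viewer
def f(k=4):
    r=[]
    for _ in range(k): r.append(ctrl.read_state()["force"]);ctrl.pause(.02)
    return np.mean(r,0)
def go(ds,f0,fmax=17.,sp=.03):
    for d in ds:
        ctrl.line_to(ball+n*d,speed=sp);ctrl.pause(.05);F=f()-f0;s=ctrl.read_state()
        dd=s["tool_pos"]-ball;print(f"{d*1e3:.1f} act {dd@n*1e3:.1f} axial {F@n:.1f} lat {np.round(F-n*(F@n),1)} t {s['time_s']:.1f} M {s['wrist_torque'].round(2)}")
        if F@n>fmax: break
E
python3 - <<'E'
from press import *
f0=f(8);np.save("f0.npy",f0);print(f0)
go([.105,.100,.095,.091,.088,.086,.084,.082],f0,fmax=17)
E
```

```text
[-0.14098312 -0.03349449 -4.71968383]
105.0 act 105.1 axial 0.0 lat [0.1 0.3 0. ] t 17.1 M [ 0.17  0.69 -0.03]
100.0 act 100.0 axial 0.1 lat [ 0.  -0.2  0.1] t 17.6 M [ 0.2   0.65 -0.  ]
95.0 act 95.0 axial 0.7 lat [-0.2  0.6 -0.2] t 18.0 M [0.23 0.79 0.03]
91.0 act 90.9 axial -2.7 lat [-0.3  0.4 -0.3] t 18.4 M [0.29 0.73 0.07]
88.0 act 87.9 axial -4.8 lat [0.2 0.2 0.1] t 18.8 M [0.23 0.79 0.03]
86.0 act 86.1 axial -0.8 lat [-0.6 -0.2 -0.3] t 19.1 M [ 0.21  0.79 -0.1 ]
84.0 act 84.3 axial 10.2 lat [-0.8  0.  -0.5] t 19.5 M [0.31 1.07 0.  ]
82.0 act 82.4 axial 11.7 lat [-1.3  0.5 -0.8] t 19.9 M [ 0.28  1.06 -0.01]
```

```bash
python3 - <<'E'
from press import *
f0=np.load("f0.npy")
go([.079,.0775,.0762],f0,fmax=16.4)
s=ctrl.read_state();print(s["finger_gap"],s["grasp_force"])
ctrl.pause(.8);F=f(8)-f0;print("held",F@n,(ctrl.read_state()["tool_pos"]-ball)@n)
o=[]
for c in (viewer.camera("scene"),viewer.camera("top")):
    u,v=proj(c,ball+n*.04)[0].astype(int);o.append(cv2.resize(c["image"][v-25:v+25,u-25:u+25],(400,400),interpolation=cv2.INTER_CUBIC))
cv2.imwrite("pics/p2.png",cv2.convertScaleAbs(np.hstack(o),alpha=1.9))
E
```

```text
79.0 act 79.4 axial 14.5 lat [-2.1  0.6 -1.3] t 20.2 M [ 0.33  1.16 -0.05]
77.5 act 78.0 axial 15.4 lat [-1.8  0.4 -1.1] t 20.6 M [ 0.33  1.19 -0.02]
76.2 act 76.7 axial 16.3 lat [-2.1  0.6 -1.2] t 20.9 M [ 0.34  1.2  -0.01]
0.02598307008604161 100.89375240728259
held 16.718328432822894 0.07674461677931407
```

View pics/p2.png

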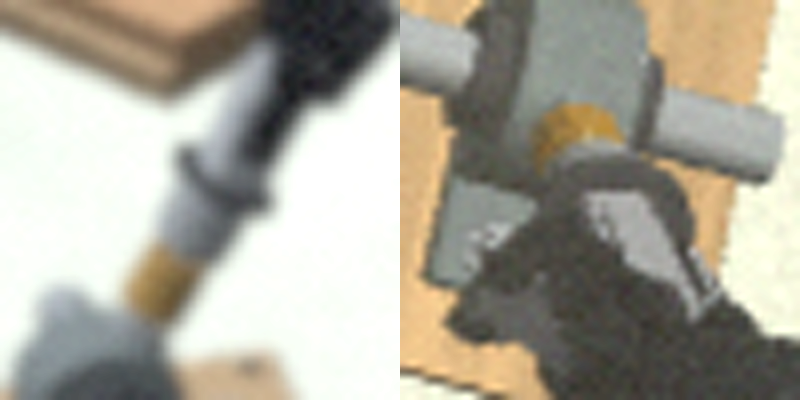

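The coupler (crop (162,283)) sits over the nipple with the stem almost gone into the barrel. Force holds at about 16.5 N, which matches roughly 9 mm of stroke, so I'm handing in.

```bash
python3 -c "
from bench import ctrl, viewer
print(ctrl.job_done())"
```

```text
the job is handed in; nothing more can be done
None
```

The job is handed in: the coupler snapped onto the nipple and is held about 9 mm into its 12 mm stroke at about 16.5 N (depth estimated from force and arm travel), gun still gripped, about 22 s used, and the cup, jar and spatula were not approached.

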